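Press the lid onto a fruit box and fold its four clips shut

TASK

Close the box of fruit tightly: press the white lid straight down until it is fully home on the rim, then fold down the four grey clips round it until each has snapped under its ledge and stays flat against the box. Work with gentle thumb pressure and never press on the box, lid or clips with more than 30 N; leave the mug, the salt shaker and the tin where they stand.

Things in the scene. Friction and masses are not known exactly. Their poses are not given: they have to be found in the camera images.
- box: Clear plastic food box holding fruit, 136 x 186 mm over the walls, rim 74 mm above the worktop. Origin: centre of its underside, on the worktop; x runs across it, y along it, z up; its long side faces the robot within 0.5 rad. It stands on non-slip feet, is heavy and does not shift. About 9 mm under the rim, in the middle of each side, is a 26 mm wide ledge that the side's clip snaps under.
- lid_top (a point): Centre of the flat sunk panel of the white lid, on its upper face: the place to press. The lid is a 148 x 198 mm plate, its panel 120 x 170 mm inside a border raised 3 mm. With the lid home this point is 79 mm above the worktop.
- lid (a joint): How far the lid stands proud of home, m: 0 = fully home, 0.0065 = highest start. A tight sliding fit: it moves straight down only while pressed with 10 to 14 N, stops hard when home and stays where it is left. While it is proud (4 mm or more at the start) no clip can close: its bar meets the ledge too high.
- clip_front (a joint): Angle of the front clip, rad: 0 = folded down flat on the side and snapped, 1.57 = straight out level, more = raised (starts at 1.5 to 2.2). Stiff hinge (1 N at the free edge), stays where left. From 0.28 rad down its springy bar rubs over the ledge: pushing in at the free edge takes 9 to 17 N, gives way as it snaps past at about 0.12, then meets a hard stop at 0. Let go before the snap, it does not latch.
- clip_front_hinge (a point): Middle of the front clip's hinge line, on the long side nearest the robot at yaw 0 (box frame -x); carried by the lid, at box x, y = (-76.5, 0) mm, 77 mm above the worktop when the lid is home. The hinge line is level, along that side; the closed flap hangs straight down from it.
- clip_front_edge (a point): Middle of the outer face of the front clip's free edge; moves with the clip. The clip is a grey windowed flap 44 mm wide, 30 mm long from hinge to free edge, 3 mm thick, its edge a 4.4 mm thick bead. This point is 27.5 mm from the hinge along the flap and 3.4 mm off it on the outer side (closed: 27.5 mm below the hinge and 3.4 mm further out).
- clip_back (a joint): Angle of the back clip, rad: 0 = folded down flat on the side and snapped, 1.57 = straight out level, more = raised (starts at 1.5 to 2.2). Stiff hinge (1 N at the free edge), stays where left. From 0.28 rad down its springy bar rubs over the ledge: pushing in at the free edge takes 9 to 17 N, gives way as it snaps past at about 0.12, then meets a hard stop at 0. Let go before the snap, it does not latch.
- clip_back_hinge (a point): Middle of the back clip's hinge line, on the long side away from the robot (box frame +x); carried by the lid, at box x, y = (+76.5, 0) mm, 77 mm above the worktop when the lid is home. The hinge line is level, along that side; the closed flap hangs straight down from it.
- clip_back_edge (a point): Middle of the outer face of the back clip's free edge; moves with the clip. The clip is a grey windowed flap 44 mm wide, 30 mm long from hinge to free edge, 3 mm thick, its edge a 4.4 mm thick bead. This point is 27.5 mm from the hinge along the flap and 3.4 mm off it on the outer side (closed: 27.5 mm below the hinge and 3.4 mm further out).
- clip_left (a joint): Angle of the left clip, rad: 0 = folded down flat on the side and snapped, 1.57 = straight out level, more = raised (starts at 1.5 to 2.2). Stiff hinge (1 N at the free edge), stays where left. From 0.28 rad down its springy bar rubs over the ledge: pushing in at the free edge takes 9 to 17 N, gives way as it snaps past at about 0.12, then meets a hard stop at 0. Let go before the snap, it does not latch.
- clip_left_hinge (a point): Middle of the left clip's hinge line, on the short side to the robot's left (box frame +y); carried by the lid, at box x, y = (0, +101.5) mm, 77 mm above the worktop when the lid is home. The hinge line is level, along that side; the closed flap hangs straight down from it.
- clip_left_edge (a point): Middle of the outer face of the left clip's free edge; moves with the clip. The clip is a grey windowed flap 44 mm wide, 30 mm long from hinge to free edge, 3 mm thick, its edge a 4.4 mm thick bead. This point is 27.5 mm from the hinge along the flap and 3.4 mm off it on the outer side (closed: 27.5 mm below the hinge and 3.4 mm further out).
- clip_right (a joint): Angle of the right clip, rad: 0 = folded down flat on the side and snapped, 1.57 = straight out level, more = raised (starts at 1.5 to 2.2). Stiff hinge (1 N at the free edge), stays where left. From 0.28 rad down its springy bar rubs over the ledge: pushing in at the free edge takes 9 to 17 N, gives way as it snaps past at about 0.12, then meets a hard stop at 0. Let go before the snap, it does not latch.
- clip_right_hinge (a point): Middle of the right clip's hinge line, on the short side to the robot's right (box frame -y); carried by the lid, at box x, y = (0, -101.5) mm, 77 mm above the worktop when the lid is home. The hinge line is level, along that side; the closed flap hangs straight down from it.
- clip_right_edge (a point): Middle of the outer face of the right clip's free edge; moves with the clip. The clip is a grey windowed flap 44 mm wide, 30 mm long from hinge to free edge, 3 mm thick, its edge a 4.4 mm thick bead. This point is 27.5 mm from the hinge along the flap and 3.4 mm off it on the outer side (closed: 27.5 mm below the hinge and 3.4 mm further out).
- mug: Purple mug, 84 mm wide, 100 mm high, with a handle; origin at the centre of its underside. Not part of the job.
- shaker: Salt shaker, 44 mm wide, 90 mm high; origin at the centre of its underside. Not part of the job.
- tin: Low food tin, 86 mm wide, 40 mm high; origin at the centre of its underside. Not part of the job.

How it is judged (in metres and radians):
On the way:
1. the lid is pressed fully home on the rim (value of joint lid below 0.001 m), for 0.2 s.
At the end, for the whole second after the job is handed in: The lid is home (within 1 mm) and all four clips are snapped shut (each within 0.05 rad of flat) (value of joint lid below 0.001 m and value of joint each of clip_front, clip_back, clip_left, clip_right below 0.05 rad); the robot touches nothing.
It fails at once if the box, lid or a clip is pressed with more than 30 N (contact force between any of the fingers, the arm and box above 30 N).
It fails at once if the mug is moved more than 15 mm or tipped (distance of mug from where it was at the start of the episode above 0.015 m or angle between mug's own z axis and vertical above 0.3 rad).
It fails at once if the salt shaker is moved more than 15 mm or tipped (distance of shaker from where it was at the start of the episode above 0.015 m or angle between shaker's own z axis and vertical above 0.3 rad).
It fails at once if the tin is moved more than 15 mm or tipped (distance of tin from where it was at the start of the episode above 0.015 m or angle between tin's own z axis and vertical above 0.3 rad).
It also fails if it takes over 64 s, if anything falls off the work surface, if the arm or the gripper's body presses on something with over 40 N, if the wrist force passes 120 N, or if a joint passes its speed limit or range.

ROBOT

A 6-joint arm with a two-finger parallel gripper is mounted at the origin on a cart in front of the work surface, level with it; the furniture and walls round the work are solid. World frame = base frame: x ahead of the robot, y to its left, z up, the work surface at z = 0. Lengths are in mm, angles in rad, forces in N, time in s.
With the tool pointing down it reaches from about 350 to 775 mm from the base axis. Payload 7.3 kg.
Tool frame: the origin (TCP) lies at the very end of the fingers, on their centre line; the grasp point (between the pads) lies 19 mm behind it; x points along the fingers, y is the direction in which the jaws open and shut, and the axes are right-handed (so a half turn about x gives the same grasp; the last joint's range is limited). The gripper opens to 92 mm and grips with 3 to 60 N. Pads are 19 mm wide; open, the fingers measure 130 mm over their backs; the gripper's body (75 mm by 190 mm) begins 47 mm behind the grasp point.
Start: joints at [-1.395, 0.342, 1.524, -0, 1.275, -0.146], TCP at [166.067, -498.065, 206.241] pointing down, gripper open.
Joint ranges: [-2.53, 2.53], [-0.77, 2.02], [0.04, 2.7], [-1, 4.14], [0.28, 2.66], [-3.11, 3.11]. Speed limits (rad/s): [2.57, 2.57, 3.14, 3.14, 3.14, 3.14].

INTERFACE

Orientations are given as [roll, pitch, yaw] about the fixed x, y, z axes, in that order (R = Rz(yaw) Ry(pitch) Rx(roll)).
In Python, from plant import bot gives the robot as it stands.
- The arm moves only by the tool step_arm, never from a script. Its argument "targets" is a list that holds one entry, the list of rows, each a list of 4 numbers: the shift along the tool's x, y, z in m, then the turn about the tool's x in degrees. A call has exactly 5 rows; each row is the pose to reach, as a shift and turn from the pose measured when the call began, along the tool's axes at that moment; what a row does not reach only later rows make up. A row lasts 1/12 s, in which the tool goes at most 41.7 mm and 7.16 degrees, less where a joint would pass 70% of its speed; a pose out of reach is approached as far as the arm can. A call with a gripper value outside its range is refused whole. "jaw" is the closure, from 0 (fully open) to 1 (shut), set as the call begins (left out, the last holds). The fingers move at their own pace and stop on an object; the grip force is fixed at half the most. Time passes only in rows, so rows that repeat a pose let the fingers close, or fill a call up. It gives the time, the measured TCP pose, the force and the opening at its end, in the units of the state.
- bot.get_obs(): the state, without advancing time (a new reading comes with each control period).
- bot.capture(name): name is "scene" or "side" or "wrist"; returns a dict with "color" (480x640x3 uint8, red, green, blue), "depth" (480x640 float32, mm along the optical axis (not along the pixel's ray), 0 where there is no reading), "fov_y" (degrees; the focal length in pixels is half the picture's height over the tangent of half this angle, whatever the lens; pixels are square), "cx", "cy" (the principal point, pixels), "rvec" (rotation vector, rad) and "tvec" (3), from world to camera coordinates, as OpenCV has them. Camera axes: x right, y down, z forward; pixel columns grow to the right and rows downward; lengths in mm; the calibration is good to about 2 mm. The wrist camera is an equidistant fisheye: a pixel r from the principal point sees the ray r / f radians off the axis. A picture is of the moment at which its call begins.
- bot.close_job(): hands the job in, once; it reports no verdict.
The state is a dict: "time": time; "joint_positions": joint angles; "dq": joint speeds; "tau": joint torques, N m; "tool_pos": TCP position; "tcp_rot": TCP orientation; "contact_force": force on the tool from outside, world axes, zero at the start; "moment": the same for the moment, N m; "grip_width": finger opening in mm.
Only numpy, scipy, OpenCV 4.12 (cv2) and the standard library are available. Lean on these libraries where they do the work, as an engineer would, in place of code of your own. Each camera call takes 0.05 s, during which the arm holds its last target. There are 200 camera calls.

## Working session

There is one attempt and no reset: what is moved stays moved. The work goes in short steps, Python scripts to look and compute and a tool call to move; the robot and the scene stay as the last step left them, time stands still between calls to the robot, and variables do not carry over. Pictures are saved under pics/ and viewed, about 8 in all and at most 12, crops included, and the job is handed in when it is done.

Besides the shell and the picture viewer there is one more tool, called after "Request:" as name(argument=value, ...) on one line, values as JSON. step_arm: Moves the arm, as the interface text tells. Its arguments: {"type":"object","properties":{"targets":{"type":"array","items":{"type":"array","items":{"type":"array","items":{"type":"number"}}}},"jaw":{"type":"number"}},"required":["targets"]}

```bash
ls; mkdir -p pics
python3 - <<'E'
from plant import bot
import cv2,numpy as np
o=bot.get_obs()
print({k:np.round(v,3).tolist() for k,v in o.items()})
for n in ["scene","side"]:
    c=bot.capture(n); cv2.imwrite(f"pics/{n}0.png",c["color"][:,:,::-1]); np.save(f"{n}0.npy",c,allow_pickle=True)
    print(n,c["fov_y"],c["cx"],c["cy"],c["rvec"],c["tvec"])
E
```

```text
pics
{'time': 0.0, 'joint_positions': [-1.395, 0.343, 1.525, 0.0, 1.275, -0.146], 'dq': [-0.002, -0.001, -0.001, 0.0, 0.001, 0.0], 'tau': [-0.001, -43.124, -24.423, 0.072, 0.056, -0.0], 'tool_pos': [165.981, -497.605, 205.54], 'tcp_rot': [-1.72, 1.569, 1.744], 'contact_force': [-0.102, 0.918, 0.04], 'moment': [-0.032, 0.017, 0.014], 'grip_width': 91.56}
scene 42.35159074906859 305.05431870936354 239.50218557528478 [ 1.26208368 -2.32139956  0.8728747 ] [ 308.99556423  405.05319241 1003.17362437]
side 46.73906469069084 316.7506423918782 238.15296653846394 [ 2.08687991 -0.01347915  0.02992914] [-559.80117747   45.65250522 1196.37150365]
```

View pics/scene0.png

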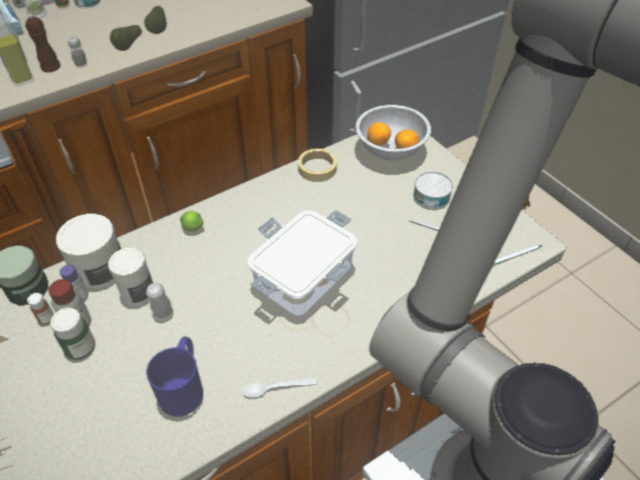

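View pics/side0.png

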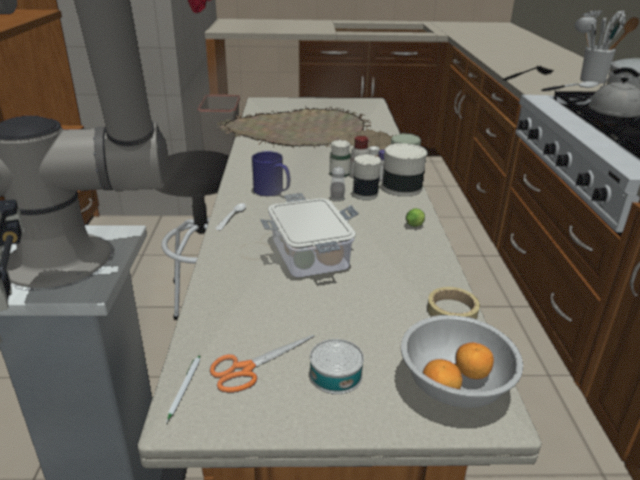

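The scene view shows the lid at about (303,255), with clips at (270,227), (340,217), (265,313) and (337,300). In the side view the lid is at about (312,222). The mug and shaker stand on the box's left side, and the tin is well to its right.

```bash
cat > h.py <<'E'
import cv2,numpy as np
from scipy.spatial.transform import Rotation as R
def geo(c):
    f=240/np.tan(np.radians(c["fov_y"]/2)); M=cv2.Rodrigues(np.array(c["rvec"],float))[0]
    return f,M,np.array(c["tvec"],float).ravel()
def rays(c,uv,fish=False):
    f,M,t=geo(c); p=(np.asarray(uv,float)-[c["cx"],c["cy"]])/f
    if fish:
        r=np.linalg.norm(p,axis=1,keepdims=True)+1e-9; d=np.hstack([p/r*np.sin(r),np.cos(r)])
    else: d=np.hstack([p,np.ones((len(p),1))])
    return -M.T@t, d@M
def plane(c,uv,z,fish=False):
    o,d=rays(c,uv,fish); return o+d*((z-o[2])/d[:,2])[:,None]
def cloud(c,fish=False):
    vv,uu=np.mgrid[:480,:640]; o,d=rays(c,np.c_[uu.ravel(),vv.ravel()],fish)
    zc=(d@geo(c)[1].T)[:,2]
    return (o+d*(c["depth"].ravel()/zc)[:,None]).reshape(480,640,3)
E
python3 - <<'E'
from h import *
seed={"scene":(303,250),"side":(312,222)}
for n in seed:
    c=np.load(n+"0.npy",allow_pickle=True).item(); im=c["color"]
    hsv=cv2.cvtColor(im,cv2.COLOR_RGB2HSV); u,v=seed[n]
    print(n,hsv[v,u]); P=cloud(c)
    m=((hsv[...,1]<25)&(hsv[...,2]>185)&(P[...,2]>60)&(P[...,2]<110)).astype(np.uint8)
    k,l,s,ce=cv2.connectedComponentsWithStats(m); i=l[v,u]; print(s[i],ce[i])
    ys,xs=np.where(l==i); Q=P[l==i]; print("depth med",np.median(Q,0))
    inn=P[v-8:v+9,u-8:u+9].reshape(-1,3); print("panel z",np.median(inn[:,2]))
    r=cv2.minAreaRect(np.float32(plane(c,np.c_[xs,ys],87)[:,:2])); print("rect@87",r)
    r=cv2.minAreaRect(np.float32(Q[:,:2])); print("rect depth",r)
    # others by height
    for nm,(uu,vv) in {"scene":dict(mug=(178,375),sh=(158,298),tin=(432,188)),"side":dict(mug=(267,165),sh=(338,184),tin=(336,355))}[n].items():
        print(nm,P[vv,uu])
    # grey clips
    d=np.linalg.norm(P[...,:2]-np.median(Q,0)[:2],axis=2)
    g=((d<160)&(P[...,2]>60)&(P[...,2]<130)&(l!=i)).astype(np.uint8)
    k,l2,s,ce=cv2.connectedComponentsWithStats(g)
    for j in range(1,k):
        if s[j,4]>25: q=P[l2==j]; print("clip?",s[j],np.round(np.median(q,0)),q.min(0).round(),q.max(0).round())
E
```

```text
scene [ 60   2 249]
[ 248  210  110   89 5626] [302.07465339 252.90703875]
depth med [536.90869764  30.4505928   84.99757386]
panel z 84.78003777367212
rect@87 ((552.908447265625, 26.69129180908203), (180.34542846679688, 211.60597229003906), 16.219749450683594)
rect depth ((549.1547241210938, 25.646560668945312), (173.36428833007812, 212.6667022705078), 21.146011352539062)
mug [466.74261285 345.871584    11.14427985]
sh [602.84464321 313.83933199  70.6679048 ]
tin [ 572.76214491 -345.27384195   37.09548882]
clip? [327 210  25  17 216] [575. -88.  84.] [ 551. -106.   76.] [601. -67.  91.]
clip? [259 217  22  21 221] [629.  52.  91.] [609.  30.  81.] [646.  75. 100.]
clip? [283 250  71  52 384] [459.   5.  85.] [436. -65.  60.] [495. 106.  97.]
clip? [251 270  30  26 276] [508. 134.  86.] [483. 107.  61.] [563. 154.  93.]
side [ 43   9 204]
[ 269  199   86   47 2297] [310.58946452 221.79364388]
depth med [544.66528231  16.53024233  84.5304789 ]
panel z 84.358692686523
rect@87 ((545.38134765625, 18.93677520751953), (145.21066284179688, 190.27294921875), 16.275938034057617)
rect depth ((545.4765625, 23.699867248535156), (146.91114807128906, 193.84498596191406), 16.511917114257812)
mug [436.5856757  318.31759236  91.29319557]
sh [620.8384989  291.63068937  50.60960441]
tin [ 582.5905424  -348.7605044    36.88110051]
clip? [274 193  75  39 384] [520. 115.  86.] [464. -29.  80.] [623. 156.  91.]
clip? [339 205  19  18 159] [629.  48.  90.] [609.  23.  82.] [646.  78.  98.]
clip? [ 260  207   96   49 1158] [538. -64.  84.] [ 439. -107.   60.] [636.  89.  95.]
```

```bash
cat >> h.py <<'E'
C=np.array([544.,22.]); YAW=0.283
def b2w(x,y,yaw=None,c=None):
    a=YAW if yaw is None else yaw; c=C if c is None else c
    return c+np.array([np.cos(a)*x-np.sin(a)*y,np.sin(a)*x+np.cos(a)*y])
def state(bot):
    o=bot.get_obs(); T=R.from_euler('xyz',o["tcp_rot"]).as_matrix(); return o,T
def go(bot,p,jawang=None):
    "shift (m) and turn (deg) to world point p with tool y at world angle jawang (mod pi)"
    o,T=state(bot); s=T.T@(np.array(p,float)-o["tool_pos"])/1000
    cur=np.arctan2(T[1,1],T[0,1]); t=None
    if jawang is not None:
        e=(jawang-cur+np.pi/2)%np.pi-np.pi/2; t=-np.degrees(e) if T[2,0]<0 else np.degrees(e)
    print("t",round(o["time"],2),"pos",np.round(o["tool_pos"],1),"F",np.round(o["contact_force"],1),"q6",round(o["joint_positions"][5],2),"| shift",np.round(s,4),"turn",t)
E
python3 - <<'E'
from h import *; from plant import bot
o,T=state(bot); print(T.round(3))
go(bot,[*C,280],YAW+np.pi/2); go(bot,[*C,280],YAW)
E
```

```text
[[-0.     0.316 -0.949]
 [ 0.001 -0.949 -0.316]
 [-1.    -0.001 -0.   ]]
t 0.1 pos [ 166.  -497.7  205.6] F [-0.4  0.1 -0.6] q6 -0.15 | shift [-0.0738 -0.3736 -0.523 ] turn 2.219636112275514
t 0.1 pos [ 166.  -497.7  205.6] F [-0.4  0.1 -0.6] q6 -0.15 | shift [-0.0738 -0.3736 -0.523 ] turn -87.78036388772449
```

Request:
step_arm(targets=[[[-0.06,-0.374,-0.523,2.2],[-0.07,-0.374,-0.523,2.2],[-0.07,-0.374,-0.523,2.2],[-0.07,-0.374,-0.523,2.2],[-0.07,-0.374,-0.523,2.2]]], jaw=1)

```text
time: 0.52
tool_pos: [288.3, -328.5, 228.2]
tcp_rot: [-1.595, 1.569, 1.829]
contact_force: [1.5, -0.9, -0.0]
grip_width: 63.2
```

Request:
step_arm(targets=[[[-0.05,-0.264,-0.344,0],[-0.05,-0.264,-0.344,0],[-0.05,-0.264,-0.344,0],[-0.05,-0.264,-0.344,0],[-0.05,-0.264,-0.344,0]]])

```text
time: 0.93
tool_pos: [410.6, -161.5, 252.5]
tcp_rot: [-1.541, 1.569, 1.883]
contact_force: [1.3, -1.0, -0.2]
grip_width: 29.8
```

Request:
step_arm(targets=[[[-0.025,-0.14,-0.18,0],[-0.025,-0.14,-0.18,0],[-0.025,-0.14,-0.18,0],[-0.025,-0.14,-0.18,0],[-0.025,-0.14,-0.18,0]]])

```text
time: 1.35
tool_pos: [531.7, 6.6, 275.1]
tcp_rot: [-1.294, 1.568, 2.131]
contact_force: [2.3, -1.2, 0.4]
grip_width: 1.0
```

Run:
```python
from h import *; from plant import bot
go(bot,[*C,100],YAW+np.pi/2)
c=bot.capture("wrist"); cv2.imwrite("pics/w1.png",c["color"][:,:,::-1]); np.save("w1.npy",c,allow_pickle=True)
f,M,t=geo(c); print("cam at",-M.T@t, "axis",M[2], f)
```

```text
t 1.35 pos [531.7   6.6 275.1] F [ 2.3 -1.2  0.4] q6 1.15 | shift [ 0.1752 -0.0109 -0.0162] turn -0.013831054915413966
cam at [611.16611823  28.74121577 454.1275479 ] axis [-0.29004081 -0.0827148  -0.95343306] 371.64829954431775
```

View pics/w1.png

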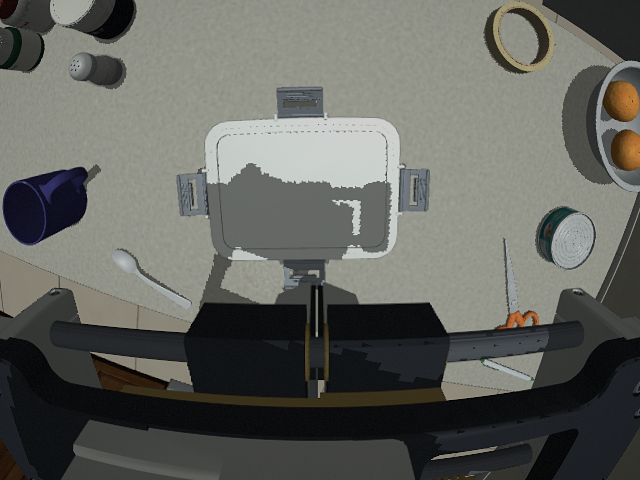

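The wrist view shows the lid at about (205–400, 118–262) px. The clips are at (300,102) back, (303,275) front, (192,193) left and (414,190) right, and the closed fingertip is near (315,290).

Run:
```python
from h import *
c=np.load("w1.npy",allow_pickle=True).item(); P=cloud(c,True)
hsv=cv2.cvtColor(c["color"],cv2.COLOR_RGB2HSV)
# top-down height map, 1mm
q=P.reshape(-1,3); 
ok=(q[:,2]>70)&(q[:,2]<118)&(np.hypot(q[:,0]-544,q[:,1]-22)<170)
vv=np.repeat(np.arange(480),640); ok&=vv<285
q=q[ok]; cols=hsv.reshape(-1,3)[ok]
L=q[np.abs(np.hypot(*(q[:,:2]-[544,22]).T))<50]; print("panel z",np.median(L[:,2]),len(L))
m=np.zeros((400,400),np.uint8); ij=np.round(q[:,:2]-[344,-178]).astype(int); m[ij[:,1].clip(0,399),ij[:,0].clip(0,399)]=1
m=cv2.morphologyEx(m,cv2.MORPH_CLOSE,np.ones((5,5)))
l=cv2.morphologyEx(m,cv2.MORPH_OPEN,cv2.getStructuringElement(cv2.MORPH_ELLIPSE,(71,71)))
cn=max(cv2.findContours(l,0,2)[0],key=cv2.contourArea); print("lid rect",cv2.minAreaRect(cn.astype(np.float32)),"+[344,-178]")
a=0.283; x,y=((q[:,:2]-[544,22])@np.array([[np.cos(a),-np.sin(a)],[np.sin(a),np.cos(a)]])).T
for n,(u,w) in dict(front=(-x,y),back=(x,y),left=(y,x),right=(-y,x)).items():
    h=77 if n in("front","back") else 102
    s=(u>h+4)&(u<h+36)&(abs(w)<30)
    if s.sum()<10: print(n,s.sum()); continue
    A=np.polyfit(u[s],q[s,2],1); print(n,s.sum(),"u",np.percentile(u[s],[2,98]).round(1),"w",np.percentile(w[s],[2,98]).round(1),"z",np.percentile(q[s,2],[2,50,98]).round(1),"angle",1.57+np.arctan(A[0]))
```

```text
panel z 85.57761693134813 7523
lid rect ((199.40988159179688, 203.20135498046875), (167.35452270507812, 217.58607482910156), 26.16156768798828) +[344,-178]
front 522 u [81.3 99. ] w [-19.8  23. ] z [85.4 89.4 92.1] angle 1.8299899545166975
back 888 u [ 81.3 103.1] w [-16.9  25.7] z [87.1 93.6 98.8] angle 2.02789393791536
left 916 u [106.5 132.8] w [-22.2  20.1] z [83.3 87.2 90.3] angle 1.7040430877950041
right 719 u [106.4 127.3] w [-18.7  23.9] z [81.1 84.9 86.9] angle 1.6305768813521577
```

```bash
sed -i 's/^C=.*/C=np.array([544.,25.]); YAW=0.298/' h.py
python3 - <<'E'
from h import *; from plant import bot
go(bot,[*C,95],YAW+np.pi/2)
E
```

```text
t 1.4 pos [535.2  12.3 275.5] F [-1.6  3.3 -1.3] q6 1.16 | shift [ 0.1806 -0.0088 -0.0113] turn -0.6496827070203341
```

Request:
step_arm(targets=[[[0.03,-0.009,-0.011,-0.65],[0.07,-0.009,-0.011,-0.65],[0.11,-0.009,-0.011,-0.65],[0.15,-0.009,-0.011,-0.65],[0.17,-0.009,-0.011,-0.65]]])

```text
time: 1.82
tool_pos: [540.5, 25.6, 100.6]
tcp_rot: [-1.197, 1.562, 2.243]
contact_force: [-1.2, 0.8, 0.1]
grip_width: 0.4
```

Request:
step_arm(targets=[[[0.003,0,0,0],[0.003,0,0,0],[0.003,0,0,0],[0.003,0,0,0],[0.003,0,0,0]]])

```text
time: 2.23
tool_pos: [541.8, 25.4, 99.5]
tcp_rot: [-1.628, 1.564, 1.812]
contact_force: [-0.3, -0.1, 0.3]
grip_width: 0.6
```

Request:
step_arm(targets=[[[0.008,0,-0.002,0],[0.01,0,-0.002,0],[0.01,0,-0.002,0],[0.01,0,-0.002,0],[0.01,0,-0.002,0]]])

```text
time: 2.65
tool_pos: [543.7, 26.1, 89.6]
tcp_rot: [-1.628, 1.564, 1.812]
contact_force: [-0.2, -0.3, 0.5]
grip_width: 0.8
```

Request:
step_arm(targets=[[[0.002,0,0,0],[0.004,0,0,0],[0.004,0,0,0],[0.004,0,0,0],[0.004,0,0,0]]])

```text
time: 3.07
tool_pos: [543.7, 26.1, 85.5]
tcp_rot: [-1.605, 1.564, 1.835]
contact_force: [-0.3, 0.9, -0.3]
grip_width: 0.4
```

Request:
step_arm(targets=[[[0.001,0,0,0],[0.002,0,0,0],[0.002,0,0,0],[0.002,0,0,0],[0.002,0,0,0]]])

```text
time: 3.48
tool_pos: [543.7, 26.1, 83.5]
tcp_rot: [-1.61, 1.564, 1.83]
contact_force: [-0.1, 0.9, -0.8]
grip_width: 0.8
```

Request:
step_arm(targets=[[[0.001,0,0,0],[0.002,0,0,0],[0.002,0,0,0],[0.002,0,0,0],[0.002,0,0,0]]])

```text
time: 3.9
tool_pos: [543.7, 26.2, 81.5]
tcp_rot: [-1.602, 1.564, 1.838]
contact_force: [0.1, -0.2, 0.5]
grip_width: 0.2
```

Run:
```python
from h import *; from plant import bot
o,T=state(bot); print(T.round(3),np.round(o["contact_force"],2),np.round(o["moment"],2),np.round(o["tau"],2))
c=bot.capture("side"); cv2.imwrite("pics/s2.png",cv2.resize(c["color"][170:320,200:400,::-1],None,fx=4,fy=4,interpolation=2))
np.save("s2.npy",c,allow_pickle=True)
f,M,t=geo(c); u=M@np.array(o["tool_pos"])+t; print("tcp px crop",((f*u[:2]/u[2]+[c["cx"],c["cy"]])-[200,170])*4)
```

```text
[[-0.002  0.294 -0.956]
 [ 0.006 -0.956 -0.294]
 [-1.    -0.007 -0.   ]] [ 0.07 -0.17  0.47] [ 0.01 -0.03 -0.02] [  0.   -47.6  -20.58   0.08  -0.05  -0.  ]
tcp px crop [437.95963209 204.49459646]
```

View pics/s2.png

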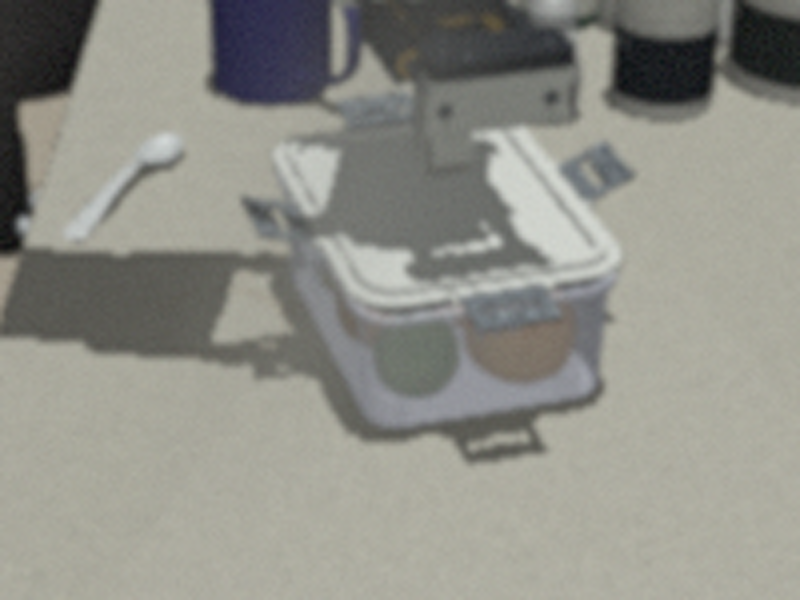

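The crop shows a grey finger whose visible end is at about (455,170), over the lid's shadow. The predicted TCP is at (438,204). I'll use depth to find the actual end of the finger.

Run:
```python
from h import *
c=np.load("s2.npy",allow_pickle=True).item(); P=cloud(c)
for u in (307,310,314,319): print(u,[(v,P[v,u].round().astype(int).tolist()) for v in range(196,230,3)])
```

```text
307 [(196, [537, -69, 186]), (199, [537, -68, 179]), (202, [537, -65, 171]), (205, [538, 10, 128]), (208, [538, 13, 119]), (211, [538, 5, 116]), (214, [538, 21, 101]), (217, [538, 41, 84]), (220, [538, 24, 86]), (223, [538, 10, 85]), (226, [538, 1, 83]), (229, [538, -17, 86])]
310 [(196, [543, -65, 184]), (199, [543, -68, 179]), (202, [543, -66, 171]), (205, [544, 5, 130]), (208, [544, 8, 122]), (211, [544, 6, 116]), (214, [545, 53, 85]), (217, [545, 40, 84]), (220, [545, 25, 85]), (223, [545, 12, 84]), (226, [544, -1, 84]), (229, [544, -17, 86])]
314 [(196, [550, -65, 184]), (199, [550, -64, 177]), (202, [551, -64, 171]), (205, [552, 8, 129]), (208, [553, 9, 122]), (211, [553, 12, 113]), (214, [554, 56, 84]), (217, [554, 40, 84]), (220, [553, 22, 86]), (223, [553, 11, 85]), (226, [553, -3, 85]), (229, [553, -16, 85])]
319 [(196, [560, -61, 182]), (199, [560, -60, 175]), (202, [560, -61, 169]), (205, [566, 97, 85]), (208, [566, 89, 82]), (211, [565, 66, 86]), (214, [565, 55, 84]), (217, [564, 37, 86]), (220, [564, 28, 83]), (223, [564, 15, 83]), (226, [563, -3, 86]), (229, [563, -14, 84])]
```

Depth puts the finger's real end near z≈104, while the reported TCP is 81.5, so the tip sits about 20 mm above the reported point. The lid panel is still untouched at about 85. I'll keep going down in small steps and let the contact itself set the offset.

Request:
step_arm(targets=[[[0.003,0,0,0],[0.006,0,0,0],[0.009,0,0,0],[0.01,0,0,0],[0.01,0,0,0]]])

```text
time: 4.37
tool_pos: [543.4, 26.2, 71.0]
tcp_rot: [-1.477, 1.564, 1.963]
contact_force: [0.1, -0.6, 0.6]
grip_width: 0.2
```

Request:
step_arm(targets=[[[0.0005,0,0,0],[0.001,0,0,0],[0.0015,0,0,0],[0.002,0,0,0],[0.002,0,0,0]]])

```text
time: 4.78
tool_pos: [543.4, 26.2, 69.0]
tcp_rot: [-1.481, 1.564, 1.959]
contact_force: [-0.2, 0.0, -0.5]
grip_width: 0.5
```

Request:
step_arm(targets=[[[0.0005,0,0,0],[0.001,0,0,0],[0.0015,0,0,0],[0.002,0,0,0],[0.002,0,0,0]]])

```text
time: 5.2
tool_pos: [543.3, 26.3, 66.9]
tcp_rot: [-1.45, 1.564, 1.99]
contact_force: [0.2, -0.9, -0.1]
grip_width: 0.6
```

Request:
step_arm(targets=[[[0.0005,0,0,0],[0.001,0,0,0],[0.0015,0,0,0],[0.002,0,0,0],[0.002,0,0,0]]])

```text
time: 5.62
tool_pos: [543.3, 26.3, 64.9]
tcp_rot: [-1.459, 1.564, 1.981]
contact_force: [-1.1, -0.1, 0.1]
grip_width: 0.3
```

Request:
step_arm(targets=[[[0.0005,0,0,0],[0.001,0,0,0],[0.0015,0,0,0],[0.002,0,0,0],[0.002,0,0,0]]])

```text
time: 6.03
tool_pos: [543.3, 26.3, 63.7]
tcp_rot: [-1.532, 1.564, 1.908]
contact_force: [-2.3, -0.6, 7.0]
grip_width: 0.6
```

Request:
step_arm(targets=[[[0.0005,0,0,0],[0.001,0,0,0],[0.0015,0,0,0],[0.002,0,0,0],[0.002,0,0,0]]])

```text
time: 6.45
tool_pos: [543.4, 26.3, 62.4]
tcp_rot: [-1.579, 1.564, 1.861]
contact_force: [-2.1, 0.2, 6.4]
grip_width: 0.6
```

Run:
```python
from h import *; from plant import bot
go(bot,[*C,60])
c=bot.capture("side"); P=cloud(c)
for u in (307,310,314): print(u,[(v,P[v,u].round().astype(int).tolist()) for v in range(205,230,2)])
```

```text
t 6.45 pos [543.4  26.3  62.4] F [-2.1  0.2  6.4] q6 1.17 | shift [ 0.0024  0.0014 -0.0002] turn None
307 [(205, [537, -67, 166]), (207, [537, -66, 161]), (209, [537, -68, 158]), (211, [537, -69, 154]), (213, [537, -67, 149]), (215, [538, 9, 105]), (217, [538, 10, 100]), (219, [538, 7, 97]), (221, [538, 16, 87]), (223, [538, 19, 81]), (225, [538, 6, 83]), (227, [538, 0, 82]), (229, [538, -10, 82])]
310 [(205, [543, -66, 165]), (207, [543, -64, 160]), (209, [543, -66, 157]), (211, [543, -65, 152]), (213, [544, 9, 110]), (215, [544, 7, 106]), (217, [544, 9, 101]), (219, [544, 8, 96]), (221, [545, 17, 87]), (223, [545, 13, 84]), (225, [545, 6, 83]), (227, [544, -3, 83]), (229, [544, -8, 81])]
314 [(205, [551, -65, 165]), (207, [551, -61, 159]), (209, [551, -63, 155]), (211, [551, -61, 150]), (213, [553, 6, 111]), (215, [553, 8, 106]), (217, [553, 11, 100]), (219, [553, 10, 95]), (221, [553, 24, 83]), (223, [553, 19, 81]), (225, [553, 10, 81]), (227, [553, 0, 81]), (229, [553, -10, 82])]
```

Contact came at a reported z of 64.4, so the tip offset is about +20.5 mm. The lid is now sliding.

Request:
step_arm(targets=[[[0.0005,0,0,0],[0.001,0,0,0],[0.0015,0,0,0],[0.002,0,0,0],[0.002,0,0,0]]])

```text
time: 6.92
tool_pos: [543.3, 26.3, 61.0]
tcp_rot: [-1.626, 1.564, 1.815]
contact_force: [-2.2, 0.5, 7.8]
grip_width: 0.7
```

Request:
step_arm(targets=[[[0.0005,0,0,0],[0.001,0,0,0],[0.0015,0,0,0],[0.002,0,0,0],[0.002,0,0,0]]])

```text
time: 7.33
tool_pos: [543.4, 26.3, 59.7]
tcp_rot: [-1.681, 1.565, 1.759]
contact_force: [-2.7, -0.6, 7.1]
grip_width: 0.3
```

Request:
step_arm(targets=[[[0.0005,0,0,0],[0.001,0,0,0],[0.0015,0,0,0],[0.002,0,0,0],[0.002,0,0,0]]])

```text
time: 7.75
tool_pos: [543.4, 26.3, 58.7]
tcp_rot: [-1.766, 1.565, 1.675]
contact_force: [-3.9, -0.8, 9.9]
grip_width: 0.6
```

Request:
step_arm(targets=[[[0.0005,0,0,0],[0.001,0,0,0],[0.0015,0,0,0],[0.002,0,0,0],[0.002,0,0,0]]])

```text
time: 8.17
tool_pos: [543.4, 26.3, 58.6]
tcp_rot: [-1.936, 1.565, 1.505]
contact_force: [-7.4, 0.6, 18.1]
grip_width: 0.5
```

Request:
step_arm(targets=[[[0.0005,0,0,0],[0.001,0,0,0],[0.0015,0,0,0],[0.002,0,0,0],[0.002,0,0,0]]])

```text
time: 8.58
tool_pos: [543.9, 26.2, 58.6]
tcp_rot: [-2.235, 1.565, 1.206]
contact_force: [-6.1, -0.7, 19.3]
grip_width: -0.0
```

The lid is home: z stopped at 58.6 under about 19 N, which matches a panel height of 79. Next is the front clip.

Request:
step_arm(targets=[[[-0.03,0,0,0],[-0.045,0,0.03,0],[-0.045,0,0.07,0],[-0.045,0,0.105,0],[-0.045,0,0.105,0]]])

```text
time: 9.0
tool_pos: [436.3, -5.0, 102.0]
tcp_rot: [-1.132, 1.562, 2.308]
contact_force: [0.6, 1.2, 0.5]
grip_width: 0.4
```

Run:
```python
from h import *; from plant import bot
go(bot,[*b2w(-106.5,0),24.6],YAW+np.pi/2); go(bot,[*b2w(-88,0),24.6])
c=bot.capture("side"); P=cloud(c); inn=P[225:240,300:325].reshape(-1,3); print(np.median(inn,0))
```

```text
t 9.0 pos [436.3  -5.  102. ] F [0.6 1.2 0.5] q6 1.08 | shift [ 0.0774  0.0035 -0.0056] turn 0.04093261900318386
t 9.0 pos [436.3  -5.  102. ] F [0.6 1.2 0.5] q6 1.08 | shift [ 0.0773  0.0035 -0.0241] turn None
[548.42880463 -16.65367229  78.46553165]
```

Request:
step_arm(targets=[[[0.01,0.0035,-0.005,0],[0.02,0.0035,-0.0055,0],[0.03,0.0035,-0.0055,0],[0.035,0.0035,-0.0055,0],[0.04,0.0035,-0.0055,0]]])

```text
time: 9.47
tool_pos: [447.1, -6.6, 61.6]
tcp_rot: [-1.611, 1.565, 1.829]
contact_force: [-0.6, 0.0, 1.1]
grip_width: 0.5
```

Request:
step_arm(targets=[[[0.007,0,0,0],[0.014,0,0,0],[0.021,0,0,0],[0.027,0,0,0],[0.027,0,0,0]]])

```text
time: 9.88
tool_pos: [446.3, -6.3, 33.4]
tcp_rot: [-1.333, 1.563, 2.107]
contact_force: [0.9, 0.6, -0.3]
grip_width: 0.4
```

Run:
```python
from h import *; from plant import bot
go(bot,[*b2w(-106.5,0),24.6],YAW+np.pi/2); go(bot,[*b2w(-89.4,0),24.6])
```

```text
t 9.88 pos [446.3  -6.3  33.4] F [ 0.9  0.6 -0.3] q6 1.08 | shift [ 0.0088 -0.0012  0.0039] turn 0.0147215713577591
t 9.88 pos [446.3  -6.3  33.4] F [ 0.9  0.6 -0.3] q6 1.08 | shift [ 0.0088 -0.0012 -0.0132] turn None
```

Request:
step_arm(targets=[[[0.004,0,0.002,0],[0.008,0,0.002,0],[0.009,0,0.002,0],[0.009,0,0,0],[0.009,0,-0.002,0]]])

```text
time: 10.3
tool_pos: [447.7, -5.6, 24.2]
tcp_rot: [-1.204, 1.563, 2.235]
contact_force: [-1.4, -0.5, -1.4]
grip_width: 0.3
```

Request:
step_arm(targets=[[[0,0,-0.001,0],[0,0,-0.0025,0],[0,0,-0.004,0],[0,0,-0.004,0],[0,0,-0.004,0]]])

```text
time: 10.72
tool_pos: [450.6, -4.5, 23.9]
tcp_rot: [-1.017, 1.561, 2.423]
contact_force: [-4.1, -3.7, -3.1]
grip_width: 0.6
```

Run:
```python
from h import *; from plant import bot
go(bot,[*b2w(-89.4,0),24.6])
c=bot.capture("side"); cv2.imwrite("pics/s3.png",cv2.resize(c["color"][170:320,200:400,::-1],None,fx=4,fy=4,interpolation=2))
```

```text
t 10.72 pos [450.6  -4.5  23.9] F [-4.1 -3.7 -3.1] q6 1.08 | shift [-0.0008 -0.0008 -0.0085] turn None
```

View pics/s3.png

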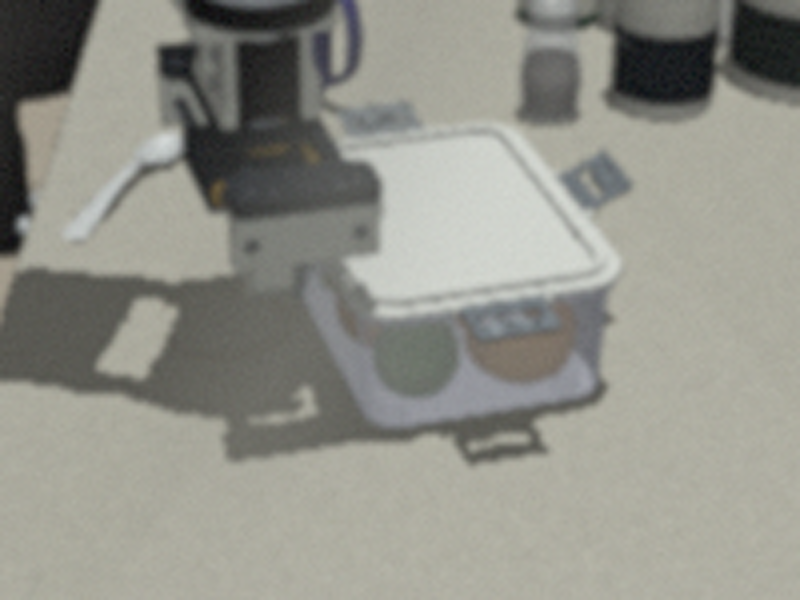

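The side view shows the front clip under the finger at (290,285), the gripper clear of the lid, and the lid home. The 5 N force fits the bar starting to rub at about 0.3 rad, so I'll push inward.

Request:
step_arm(targets=[[[0,0,-0.001,0],[0,0,-0.002,0],[0,0,-0.0025,0],[0,0,-0.0025,0],[0,0,-0.0025,0]]])

```text
time: 11.18
tool_pos: [451.6, -4.1, 23.5]
tcp_rot: [-0.839, 1.559, 2.601]
contact_force: [-4.8, -5.6, -1.8]
grip_width: 0.7
```

Request:
step_arm(targets=[[[0,0,-0.001,0],[0,0,-0.002,0],[0,0,-0.0025,0],[0,0,-0.0025,0],[0,0,-0.0025,0]]])

```text
time: 11.6
tool_pos: [452.7, -3.8, 23.1]
tcp_rot: [-0.704, 1.557, 2.737]
contact_force: [-5.1, -5.5, -2.2]
grip_width: 0.4
```

Request:
step_arm(targets=[[[0,0,-0.001,0],[0,0,-0.002,0],[0,0,-0.0025,0],[0,0,-0.0025,0],[0,0,-0.0025,0]]])

```text
time: 12.02
tool_pos: [454.0, -3.4, 22.8]
tcp_rot: [-0.628, 1.555, 2.813]
contact_force: [-5.7, -4.7, -1.9]
grip_width: 0.7
```

Request:
step_arm(targets=[[[0,0,-0.001,0],[0,0,-0.002,0],[0,0,-0.003,0],[0,0,-0.003,0],[0,0,-0.003,0]]])

```text
time: 12.43
tool_pos: [456.6, -2.5, 22.6]
tcp_rot: [-0.619, 1.554, 2.822]
contact_force: [-3.2, -2.2, -1.9]
grip_width: 0.5
```

Request:
step_arm(targets=[[[0,0,-0.001,0],[0,0,-0.002,0],[0,0,-0.003,0],[0,0,-0.003,0],[0,0,-0.003,0]]])

```text
time: 12.85
tool_pos: [456.9, -2.2, 22.4]
tcp_rot: [-0.506, 1.549, 2.935]
contact_force: [-9.7, -8.1, 3.6]
grip_width: 0.4
```

Run:
```python
from h import *; from plant import bot
go(bot,[*b2w(-89.4,0),24.6]); o,T=state(bot); print(T.round(3))
```

```text
t 12.85 pos [456.9  -2.2  22.4] F [-9.7 -8.1  3.6] q6 1.1 | shift [-0.0022 -0.0004 -0.0018] turn None
[[-0.021  0.295 -0.955]
 [ 0.004 -0.955 -0.296]
 [-1.    -0.01   0.019]]
```

Request:
step_arm(targets=[[[0,0,-0.001,0],[0,0,-0.002,0],[0,0,-0.003,0],[0,0,-0.003,0],[0,0,-0.003,0]]])

```text
time: 13.27
tool_pos: [456.8, -2.2, 22.4]
tcp_rot: [-0.42, 1.543, 3.023]
contact_force: [-14.0, -9.9, 7.3]
grip_width: 0.6
```

Request:
step_arm(targets=[[[0,0,0.005,0],[-0.02,0,0.03,0],[-0.05,0,0.03,0],[-0.08,0,0.03,0],[-0.09,0,0.03,0]]])

```text
time: 13.68
tool_pos: [433.8, -11.7, 117.3]
tcp_rot: [-0.423, 1.553, 3.02]
contact_force: [0.7, -0.0, 0.2]
grip_width: 0.2
```

Run:
```python
from h import *; from plant import bot
go(bot,[*b2w(-106.5,0),95],YAW+np.pi/2); go(bot,[*b2w(106.5,0),95],YAW+np.pi/2)
c=bot.capture("wrist"); P=cloud(c,True); np.save("w2.npy",c,allow_pickle=True)
cv2.imwrite("pics/w2.png",c["color"][:,:,::-1])
```

```text
t 13.68 pos [433.8 -11.7 117.3] F [ 0.7 -0.   0.2] q6 1.07 | shift [ 0.0222 -0.0025 -0.01  ] turn 0.14399873312535857
t 13.68 pos [433.8 -11.7 117.3] F [ 0.7 -0.   0.2] q6 1.07 | shift [ 0.0187 -0.002  -0.223 ] turn 0.14399873312535857
```

View pics/w2.png

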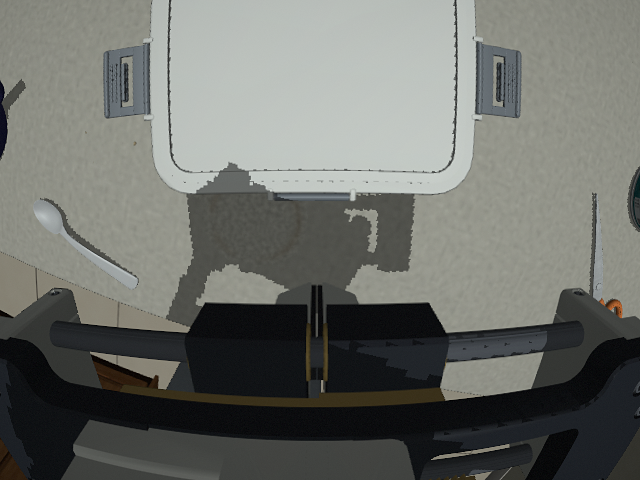

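The wrist view shows the front clip edge-on and flat against the side at (313,196). The left and right clips are still out at (127,80) and (498,80). Back clip next.

Request:
step_arm(targets=[[[0,-0.002,-0.04,0],[0,-0.002,-0.08,0],[0,-0.002,-0.12,0],[0,-0.002,-0.16,0],[0,-0.002,-0.2,0]]])

```text
time: 14.15
tool_pos: [627.0, 50.6, 114.1]
tcp_rot: [-0.463, 1.556, 2.979]
contact_force: [0.7, -0.9, 0.3]
grip_width: 0.4
```

Request:
step_arm(targets=[[[0,0,-0.02,0],[0,0,-0.028,0],[0,0,-0.028,0],[0,0,-0.028,0],[0,0,-0.028,0]]])

```text
time: 14.57
tool_pos: [653.0, 58.9, 113.3]
tcp_rot: [-0.467, 1.555, 2.975]
contact_force: [0.2, 0.2, 1.1]
grip_width: 0.4
```

Run:
```python
from h import *; from plant import bot
go(bot,[*b2w(108,0),24.6],YAW+np.pi/2);o,T=state(bot); print(T.round(3))
```

```text
t 14.57 pos [653.   58.9 113.3] F [0.2 0.2 1.1] q6 1.24 | shift [0.0888 0.001  0.0049] turn 0.16465797862019568
[[-0.016  0.296 -0.955]
 [ 0.003 -0.955 -0.296]
 [-1.    -0.007  0.014]]
```

Request:
step_arm(targets=[[[0.015,0.001,0.004,0],[0.025,0.001,0.004,0],[0.035,0.001,0.004,0],[0.045,0.001,0.004,0],[0.05,0.001,0.004,0]]])

```text
time: 14.98
tool_pos: [648.3, 56.8, 62.1]
tcp_rot: [-0.466, 1.554, 2.976]
contact_force: [0.3, -0.0, 1.0]
grip_width: 0.2
```

Request:
step_arm(targets=[[[0.008,0,0,0],[0.016,0,0,0],[0.024,0,0,0],[0.032,0,0,0],[0.036,0,0,0]]])

```text
time: 15.4
tool_pos: [647.2, 56.9, 24.5]
tcp_rot: [-0.455, 1.553, 2.987]
contact_force: [-0.5, -0.4, -0.2]
grip_width: 0.7
```

Run:
```python
from h import *; from plant import bot
go(bot,[*b2w(108,0),24.6],YAW+np.pi/2);go(bot,[*b2w(89.4,0),24.6])
```

```text
t 15.4 pos [647.2  56.9  24.5] F [-0.5 -0.4 -0.2] q6 1.24 | shift [-0.0001  0.0002  0.    ] turn 0.15089318262590795
t 15.4 pos [647.2  56.9  24.5] F [-0.5 -0.4 -0.2] q6 1.24 | shift [0.0002 0.0002 0.0186] turn None
```

Request:
step_arm(targets=[[[0,0,0.003,0],[0,0,0.005,0],[0,0,0.007,0],[0,0,0.008,0],[0,0,0.008,0]]])

```text
time: 15.82
tool_pos: [639.4, 54.5, 25.2]
tcp_rot: [-0.453, 1.553, 2.989]
contact_force: [0.7, -0.4, 0.3]
grip_width: 0.5
```

Request:
step_arm(targets=[[[0,0,0.001,0],[0,0,0.002,0],[0,0,0.003,0],[0,0,0.003,0],[0,0,0.003,0]]])

```text
time: 16.23
tool_pos: [636.6, 53.6, 25.3]
tcp_rot: [-0.456, 1.553, 2.986]
contact_force: [1.4, -0.3, -0.1]
grip_width: 0.4
```

Request:
step_arm(targets=[[[0,0,0.001,0],[0,0,0.002,0],[0,0,0.003,0],[0,0,0.003,0],[0,0,0.003,0]]])

```text
time: 16.65
tool_pos: [635.2, 53.0, 25.3]
tcp_rot: [-0.53, 1.556, 2.912]
contact_force: [6.9, 2.6, -5.1]
grip_width: 0.4
```

Request:
step_arm(targets=[[[0,0,0.001,0],[0,0,0.002,0],[0,0,0.003,0],[0,0,0.003,0],[0,0,0.003,0]]])

```text
time: 17.07
tool_pos: [634.1, 52.6, 25.3]
tcp_rot: [-0.682, 1.56, 2.759]
contact_force: [8.0, 2.6, -5.7]
grip_width: 0.3
```

Request:
step_arm(targets=[[[0,0,0.001,0],[0,0,0.002,0],[0,0,0.003,0],[0,0,0.003,0],[0,0,0.003,0]]])

```text
time: 17.48
tool_pos: [632.9, 52.3, 25.4]
tcp_rot: [-0.946, 1.563, 2.496]
contact_force: [7.8, 2.3, -5.2]
grip_width: 0.5
```

Request:
step_arm(targets=[[[0,0,0.001,0],[0,0,0.002,0],[0,0,0.003,0],[0,0,0.003,0],[0,0,0.003,0]]])

```text
time: 17.9
tool_pos: [630.5, 51.5, 25.4]
tcp_rot: [-1.053, 1.564, 2.389]
contact_force: [3.1, 0.9, -2.3]
grip_width: 1.1
```

Request:
step_arm(targets=[[[0,0,0.001,0],[0,0,0.002,0],[0,0,0.003,0],[0,0,0.003,0],[0,0,0.003,0]]])

```text
time: 18.32
tool_pos: [629.5, 51.1, 25.6]
tcp_rot: [-1.738, 1.565, 1.704]
contact_force: [9.8, 3.5, -6.0]
grip_width: -0.1
```

Request:
step_arm(targets=[[[0,0,0.001,0],[0,0,0.002,0],[0,0,0.003,0],[0,0,0.003,0],[0,0,0.003,0]]])

```text
time: 18.73
tool_pos: [629.5, 51.0, 25.9]
tcp_rot: [-2.56, 1.562, 0.881]
contact_force: [12.3, 4.7, -7.7]
grip_width: 0.5
```

Request:
step_arm(targets=[[[0,0,-0.006,0],[-0.02,0,-0.03,0],[-0.05,0,-0.03,0],[-0.08,0,-0.03,0],[-0.09,0,-0.03,0]]])

```text
time: 19.15
tool_pos: [659.1, 59.1, 120.6]
tcp_rot: [-2.898, 1.558, 0.544]
contact_force: [-0.3, 1.1, 1.4]
grip_width: 0.5
```

Run:
```python
from h import *; from plant import bot
go(bot,[*b2w(0,133),100],YAW);go(bot,[*b2w(0,-133),100],YAW); o,T=state(bot); print(T.round(3))
c=bot.capture("scene"); P=cloud(c)
for nm,(uu,vv) in dict(mug=(178,365),sh=(158,288)).items(): print(nm,P[vv,uu].round())
```

```text
t 19.15 pos [659.1  59.1 120.6] F [-0.3  1.1  1.4] q6 1.24 | shift [ 0.0196 -0.1343  0.12  ] turn -89.88651052853646
t 19.15 pos [659.1  59.1 120.6] F [-0.3  1.1  1.4] q6 1.24 | shift [0.0188 0.1317 0.1205] turn -89.88651052853646
[[ 0.011  0.296 -0.955]
 [ 0.006 -0.955 -0.295]
 [-1.    -0.003 -0.012]]
mug [464. 341.  45.]
sh [614. 306.  85.]
```

The back clip stalls at its stop too (u=89.4 mm, 13 N). Now I'll turn 90° for the left clip.

Request:
step_arm(targets=[[[0,-0.03,0.02,-7],[0,-0.06,0.04,-14],[0,-0.09,0.08,-21],[0,-0.12,0.1,-28],[0,-0.134,0.12,-35]]])

```text
time: 19.62
tool_pos: [500.5, 153.2, 118.4]
tcp_rot: [2.948, 1.561, 0.724]
contact_force: [0.9, -0.4, -0.6]
grip_width: 0.7
```

Run:
```python
from h import *; from plant import bot
go(bot,[*b2w(0,133),110],YAW)
```

```text
t 19.62 pos [500.5 153.2 118.4] F [ 0.9 -0.4 -0.6] q6 0.8 | shift [ 0.0084  0.0042 -0.0018] turn -54.49215791537193
```

q6 is decreasing, so the wrist has room to turn.

Request:
step_arm(targets=[[[0,0.004,-0.002,-7],[0,0.004,-0.002,-14],[0,0.004,-0.002,-21],[0,0.004,-0.002,-28],[0,0.004,-0.002,-35]]])

```text
time: 20.03
tool_pos: [503.3, 152.0, 117.1]
tcp_rot: [2.575, 1.564, 0.969]
contact_force: [0.4, 0.5, 0.3]
grip_width: 0.6
```

Request:
step_arm(targets=[[[0,0,0,-7],[0,0,0,-14],[0,0,0,-20],[0,0,0,-20],[0,0,0,-20]]])

```text
time: 20.45
tool_pos: [502.3, 151.7, 116.1]
tcp_rot: [2.559, 1.566, 1.298]
contact_force: [0.5, 0.9, 0.3]
grip_width: 0.4
```

Run:
```python
from h import *; from plant import bot
go(bot,[*b2w(0,132.5),24.6],YAW); o,T=state(bot); print(T.round(3))
c=bot.capture("wrist"); P=cloud(c,True); cv2.imwrite("pics/w3.png",c["color"][:,:,::-1])
```

```text
t 20.45 pos [502.3 151.7 116.1] F [0.5 0.9 0.3] q6 -0.17 | shift [0.0915 0.0024 0.0013] turn 0.6724430101859935
[[ 0.001  0.952  0.305]
 [ 0.005  0.305 -0.952]
 [-1.     0.003 -0.004]]
```

View pics/w3.png

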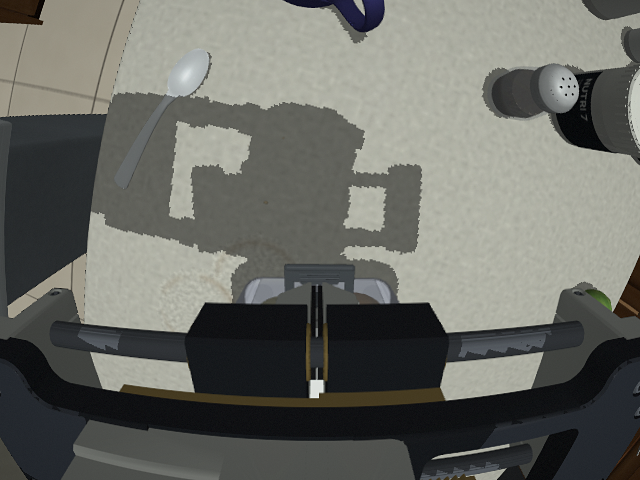

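The wrist view shows the left clip at (320,272), centred just beyond the fingertip. The mug (345,10) and shaker (555,88) are well clear. I'll descend and push along +z.

Request:
step_arm(targets=[[[0.015,0.0025,0.001,0.6],[0.025,0.0025,0.001,0.6],[0.035,0.0025,0.001,0.6],[0.045,0.0025,0.001,0.6],[0.053,0.0025,0.001,0.6]]])

```text
time: 20.92
tool_pos: [504.8, 151.8, 62.0]
tcp_rot: [2.73, 1.566, 1.458]
contact_force: [0.1, 0.5, 1.4]
grip_width: 0.6
```

Request:
step_arm(targets=[[[0.008,0,0,0],[0.016,0,0,0],[0.024,0,0,0],[0.032,0,0,0],[0.037,0,0,0]]])

```text
time: 21.33
tool_pos: [504.4, 151.9, 23.9]
tcp_rot: [2.949, 1.566, 1.677]
contact_force: [-0.6, -0.1, -0.4]
grip_width: 0.6
```

Run:
```python
from h import *; from plant import bot
go(bot,[*b2w(0,114.4),24.6],YAW)
```

```text
t 21.33 pos [504.4 151.9  23.9] F [-0.6 -0.1 -0.4] q6 -0.16 | shift [-0.0008  0.0006  0.0185] turn 0.031147015016420695
```

Request:
step_arm(targets=[[[0,0,0.003,0],[0,0,0.005,0],[0,0,0.007,0],[0,0,0.009,0],[0,0,0.009,0]]])

```text
time: 21.75
tool_pos: [507.1, 143.1, 24.0]
tcp_rot: [2.917, 1.566, 1.644]
contact_force: [-1.2, 0.9, -0.9]
grip_width: 0.1
```

Request:
step_arm(targets=[[[0,0,0.001,0],[0,0,0.002,0],[0,0,0.003,0],[0,0,0.003,0],[0,0,0.003,0]]])

```text
time: 22.17
tool_pos: [507.5, 141.4, 23.7]
tcp_rot: [3.015, 1.564, 1.742]
contact_force: [-1.6, 7.4, -4.6]
grip_width: 0.0
```

Request:
step_arm(targets=[[[0,0,0.001,0],[0,0,0.002,0],[0,0,0.003,0],[0,0,0.003,0],[0,0,0.003,0]]])

```text
time: 22.58
tool_pos: [508.0, 139.5, 23.4]
tcp_rot: [3.076, 1.562, 1.803]
contact_force: [-0.8, 7.2, -5.4]
grip_width: 0.3
```

Request:
step_arm(targets=[[[0,0,0.001,0],[0,0,0.002,0],[0,0,0.003,0],[0,0,0.003,0],[0,0,0.003,0]]])

```text
time: 23.0
tool_pos: [508.7, 136.7, 23.5]
tcp_rot: [3.085, 1.562, 1.811]
contact_force: [-0.6, 3.2, -2.3]
grip_width: 0.2
```

Request:
step_arm(targets=[[[0,0,0.001,0],[0,0,0.002,0],[0,0,0.003,0],[0,0,0.003,0],[0,0,0.003,0]]])

```text
time: 23.42
tool_pos: [508.9, 135.8, 23.5]
tcp_rot: [3.101, 1.559, 1.827]
contact_force: [-2.5, 12.8, -1.7]
grip_width: 0.3
```

Request:
step_arm(targets=[[[0,0,0.001,0],[0,0,0.002,0],[0,0,0.003,0],[0,0,0.003,0],[0,0,0.003,0]]])

```text
time: 23.83
tool_pos: [508.9, 135.7, 23.5]
tcp_rot: [3.108, 1.555, 1.833]
contact_force: [-3.3, 17.1, -2.0]
grip_width: 0.4
```

Request:
step_arm(targets=[[[0,0,-0.006,0],[-0.02,0,-0.025,0],[-0.05,0,-0.025,0],[-0.08,0,-0.025,0],[-0.09,0,-0.02,0]]])

```text
time: 24.25
tool_pos: [505.8, 154.0, 118.3]
tcp_rot: [2.62, 1.555, 1.346]
contact_force: [1.1, -0.0, 0.4]
grip_width: 0.4
```

Request:
step_arm(targets=[[[0,0,0.04,0],[0,0,0.08,0],[0,0,0.12,0],[0,0,0.16,0],[0,0,0.2,0]]])

```text
time: 24.67
tool_pos: [564.8, -39.9, 115.7]
tcp_rot: [2.556, 1.556, 1.283]
contact_force: [1.0, 0.6, -0.6]
grip_width: 0.4
```

Run:
```python
from h import *; from plant import bot
go(bot,[*b2w(0,-132.5),110],YAW)
```

```text
t 24.67 pos [564.8 -39.9 115.7] F [ 1.   0.6 -0.6] q6 -0.52 | shift [ 0.0049 -0.0008  0.0644] turn -0.03833586964372776
```

Request:
step_arm(targets=[[[0,-0.001,0.03,0],[0,-0.001,0.055,0],[0,-0.001,0.0645,0],[0,-0.001,0.0645,0],[0,-0.001,0.0645,0]]])

```text
time: 25.08
tool_pos: [582.3, -101.8, 114.5]
tcp_rot: [2.614, 1.556, 1.339]
contact_force: [-0.7, 0.2, -0.1]
grip_width: 0.6
```

Run:
```python
from h import *; from plant import bot
go(bot,[*b2w(0,-133),24.6],YAW); o,T=state(bot); print(T.round(3))
```

```text
t 25.08 pos [ 582.3 -101.8  114.5] F [-0.7  0.2 -0.1] q6 -0.61 | shift [ 0.0899 -0.      0.0017] turn -0.10062495288128792
[[ 0.003  0.956  0.292]
 [ 0.015  0.292 -0.956]
 [-1.     0.008 -0.013]]
```

Request:
step_arm(targets=[[[0.015,0,0.002,0],[0.025,0,0.002,0],[0.035,0,0.002,0],[0.045,0,0.002,0],[0.052,0,0.002,0]]])

```text
time: 25.5
tool_pos: [582.4, -101.9, 61.1]
tcp_rot: [2.718, 1.555, 1.444]
contact_force: [-0.7, -0.0, -0.0]
grip_width: 0.1
```

Request:
step_arm(targets=[[[0.008,0,0,0],[0.016,0,0,0],[0.024,0,0,0],[0.032,0,0,0],[0.037,0,0,0]]])

```text
time: 25.92
tool_pos: [582.2, -101.3, 22.9]
tcp_rot: [2.782, 1.555, 1.508]
contact_force: [-0.8, -0.8, -0.1]
grip_width: 0.5
```

Run:
```python
from h import *; from plant import bot
go(bot,[*b2w(0,-114.4),24.6],YAW)
```

```text
t 25.92 pos [ 582.2 -101.3   22.9] F [-0.8 -0.8 -0.1] q6 -0.62 | shift [-0.0014  0.0006 -0.0176] turn -0.03888824480247466
```

Request:
step_arm(targets=[[[0,0,-0.003,0],[0,0,-0.005,0],[0,0,-0.007,0],[0,0,-0.008,0],[0,0,-0.008,0]]])

```text
time: 26.33
tool_pos: [579.9, -93.4, 23.5]
tcp_rot: [2.75, 1.555, 1.477]
contact_force: [0.7, -1.2, -0.3]
grip_width: 0.4
```

Request:
step_arm(targets=[[[0,0,-0.001,0],[0,0,-0.002,0],[0,0,-0.003,0],[0,0,-0.003,0],[0,0,-0.003,0]]])

```text
time: 26.75
tool_pos: [579.3, -90.9, 23.6]
tcp_rot: [2.698, 1.556, 1.425]
contact_force: [1.4, -3.2, -2.4]
grip_width: 0.2
```

Request:
step_arm(targets=[[[0,0,-0.001,0],[0,0,-0.002,0],[0,0,-0.003,0],[0,0,-0.003,0],[0,0,-0.003,0]]])

```text
time: 27.17
tool_pos: [578.9, -89.3, 23.4]
tcp_rot: [2.614, 1.557, 1.34]
contact_force: [2.4, -8.1, -5.4]
grip_width: 0.6
```

Request:
step_arm(targets=[[[0,0,-0.001,0],[0,0,-0.002,0],[0,0,-0.003,0],[0,0,-0.003,0],[0,0,-0.003,0]]])

```text
time: 27.58
tool_pos: [578.3, -87.6, 23.1]
tcp_rot: [2.535, 1.558, 1.262]
contact_force: [1.7, -6.6, -5.4]
grip_width: 0.3
```

Request:
step_arm(targets=[[[0,0,-0.001,0],[0,0,-0.002,0],[0,0,-0.003,0],[0,0,-0.003,0],[0,0,-0.003,0]]])

```text
time: 28.0
tool_pos: [577.3, -84.6, 23.1]
tcp_rot: [2.57, 1.558, 1.296]
contact_force: [1.1, -2.3, -1.7]
grip_width: 0.4
```

Request:
step_arm(targets=[[[0,0,-0.001,0],[0,0,-0.002,0],[0,0,-0.003,0],[0,0,-0.003,0],[0,0,-0.003,0]]])

```text
time: 28.42
tool_pos: [577.3, -84.0, 23.2]
tcp_rot: [2.29, 1.561, 1.016]
contact_force: [2.5, -12.8, -5.5]
grip_width: 0.2
```

Request:
step_arm(targets=[[[0,0,-0.001,0],[0,0,-0.002,0],[0,0,-0.003,0],[0,0,-0.003,0],[0,0,-0.003,0]]])

```text
time: 28.83
tool_pos: [577.3, -84.0, 23.3]
tcp_rot: [1.81, 1.562, 0.537]
contact_force: [3.0, -14.9, -5.6]
grip_width: 0.1
```

Request:
step_arm(targets=[[[0,0,0.006,0],[-0.02,0,0.03,0],[-0.06,0,0.05,0],[-0.1,0,0.08,0],[-0.14,0,0.1,0]]])

```text
time: 29.25
tool_pos: [603.2, -173.8, 151.7]
tcp_rot: [2.098, 1.562, 0.825]
contact_force: [1.2, -0.9, -1.2]
grip_width: 0.6
```

Request:
step_arm(targets=[[[-0.03,0.01,0.04,0],[-0.06,0.02,0.08,0],[-0.08,0.03,0.12,0],[-0.08,0.03,0.15,0],[-0.08,0.03,0.15,0]]])

```text
time: 29.67
tool_pos: [676.5, -313.8, 232.8]
tcp_rot: [1.671, 1.561, 0.396]
contact_force: [1.1, -0.9, -0.3]
grip_width: 0.4
```

Run:
```python
from h import *; from plant import bot
go(bot,[*C,110])
a=bot.capture("side"); b=bot.capture("scene"); np.save("fin.npy",[a,b],allow_pickle=True)
for c in (a,b):
    P=cloud(c); d=(P[...,:2]-C)@np.array([[np.cos(YAW),-np.sin(YAW)],[np.sin(YAW),np.cos(YAW)]])
    inn=(abs(d[...,0])<50)&(abs(d[...,1])<75)&(P[...,2]>60)&(P[...,2]<120); print("panel",np.median(P[inn][:,2]))
    out=(P[...,2]>55)&(P[...,2]<105)&((abs(d[...,0])<125)&(abs(d[...,1])<150))&((abs(d[...,0])>86)|(abs(d[...,1])>111)); print("points sticking out",out.sum(), P[out].round()[:5])
A=cv2.resize(a["color"][180:300,250:370,::-1],(400,400),interpolation=2);B=cv2.resize(b["color"][190:320,235:365,::-1],(400,400),interpolation=2)
cv2.imwrite("pics/fin.png",np.hstack([A,B]))
```

```text
t 29.67 pos [ 676.5 -313.8  232.8] F [ 1.1 -0.9 -0.3] q6 -0.83 | shift [ 0.1229 -0.0295 -0.3626] turn None
panel 78.31119324841177
points sticking out 0 []
panel 78.61537945441353
points sticking out 0 []
```

View pics/fin.png

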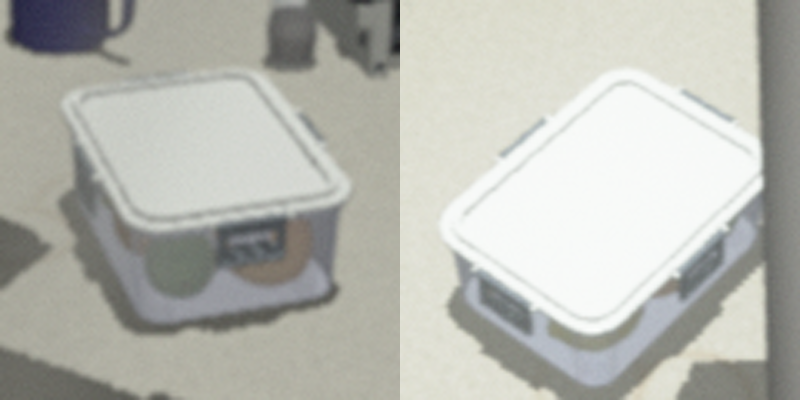

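The final views show all four clips flat: right at (252,240) on the side crop, and left (505,303), front (703,268), back (520,135) and right (705,103) on the scene crop. The lid is level and home, and the arm is clear.

```bash
python3 -c "
from plant import bot
print(bot.get_obs()['contact_force']); bot.close_job()"
```

```text
[-0.26183875  0.07071229 -0.89122449]
the job is handed in; nothing more can be done
```

The box is closed and the job is handed in, after about 30 s on the robot's clock. I pressed the lid home, then folded and snapped the front, back, left and right clips in turn. No pass or fail report came back.

- **Lid:** it stopped hard with the tool's position unchanged under about 19–20 N. Depth puts the panel at 78.3–78.6 mm against the 79 mm target, within the 2 mm calibration.
- **Clips:** each one gave way with a force drop and then stalled on its stop under 14–19 N. In the last depth check nothing stuck out round the box, and all four clips look flat in the side and scene views.
- **Force:** the highest reading I saw was about 20 N. Readings come only at the end of each call, so a brief higher peak would not have shown.
- **Mug, shaker and tin:** no contact was felt, and the mug and shaker look in place in the pictures. I did not measure any of them for movement at the end, and the tin was not checked at all.

**Disagreements:** the real fingertip sat about 20 mm above the reported TCP, so I worked from the contact height instead. The front and left clips' end positions were also about 2 mm further out than I calculated, though both had snapped and stalled.

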